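Post a returned carton through the hopper's spring flap

ROBOT

A 6-joint arm with a two-finger parallel gripper is mounted at the origin on the work surface. World frame = base frame: x ahead of the robot, y to its left, z up, the work surface at z = 0. Lengths are in m, angles in rad, forces in N, time in s.
With the tool pointing down it reaches from about 0.4 to 0.825 m from the base axis. Payload 7 kg.
Tool frame: the origin (TCP) lies at the very end of the fingers, on their centre line; the grasp point (between the pads) lies 19 mm behind it (bot.grip_depth is the distance from the TCP to the grasp point, in m); x points along the fingers, y is the direction in which the jaws open and shut, and the axes are right-handed (so a half turn about x gives the same grasp; the last joint's range is limited). The gripper opens to 85 mm and grips with 20 to 120 N. Pads are 22 mm wide; open, the fingers measure 114 mm over their backs; the gripper's body (76 mm by 85 mm) begins 54 mm behind the grasp point. The pads swing forward as they close: fully open they stand 13 mm farther back than shut.
Start: joints at [-0.949, 0.359, 0.012, 0, -1.224, -0.288], TCP at [0.221, -0.638, 0.231] pointing down, gripper open.
Joint ranges: [-3.07, 3.07], [-1.43, 2.12], [-1.02, 1.25], [-3.03, 1.67], [-3.05, -0], [-3.03, 3.03]. Speed limits (rad/s): [2.39, 2.39, 3.01, 3.14, 3.14, 3.14].

INTERFACE

Orientations are given as a 3x3 rotation matrix whose columns are the frame's x, y, z axes.
In Python, from bench import bot, vision, ticket gives the robot as it stands.
- The arm moves only by the tool move_arm, never from a script. Its argument "steps" is one flat list of numbers, 7 for each row, row after row: the shift along the world's x, y, z in m, then the turn, a rotation vector about the world's x, y, z in degrees, then the opening, from -1 (shut) to 1 (fully open). In form: [x, y, z, ax, ay, az, jaw, x, y, z, ax, ay, az, jaw, ...]. A call has 1 to 5 rows; each row is the pose to reach, as a shift and turn from the pose measured when the call began; what a row does not reach only later rows make up. A row lasts 1/10 s, in which the tool goes at most 50 mm and 8.59 degrees, less where a joint would pass 70% of its speed; a pose out of reach is approached as far as the arm can. A call with a gripper value outside its range is refused whole. The fingers move at their own pace and stop on an object; the grip force is fixed at half the most. Time passes only in rows, so rows that repeat a pose let the fingers close. It gives the time, the measured TCP pose, the force and the opening at its end, in the units of the state.
- bot.observe(): the state, without advancing time (a new reading comes with each control period).
- vision.snapshot(name): name is "scene" or "side" or "wrist"; returns a dict with "pixels" (400x640x3 uint8, red, green, blue), "mtx" (3x3 intrinsics, pixels), "R" (3x3) and "t" (3): a world point X has camera coordinates R X + t. Camera axes: x right, y down, z forward; pixel columns grow to the right and rows downward; lengths in m; the calibration is good to about 2 mm. A picture is of the moment at which its call begins. There is no depth.
- ticket.hand_in(): hands the job in, once; it reports no verdict.
The state is a dict: "clock": time; "joint_positions": joint angles; "qd": joint speeds; "tau": joint torques, N m; "ee_pos": TCP position; "tool_rot": TCP orientation; "ft_force": force on the tool from outside, world axes, zero at the start; "ft_torque": the same for the moment, N m; "width": finger opening in m.
Only numpy, scipy, OpenCV 4.12 (cv2) and the standard library are available. Lean on these libraries where they do the work, as an engineer would, in place of code of your own. Each camera call takes 0.05 s, during which the arm holds its last target.

TASK

Post the small carton that waits in the lane of the returns hopper: push the hopper's self-closing flap open with one finger and, while that finger keeps it open, push the carton along the deck with the other finger, through the doorway, until it drops into the bin; then let the flap swing fully shut. Do not pick the carton up, do not use it to shove the flap open, and leave the other things where they are.

Things in the scene. Friction and masses are not known exactly. Their poses are not given: they have to be found in the camera images.
- hopper: Sheet-metal returns hopper fixed to the table, turned up to 0.3 rad. Origin: on the line of the shut flap, mid-width of the lane, at table height; x points inward (the way the carton travels), y left, z up. Its flat deck, 110 mm above the table, spans x -160 to +8 mm, y -92 to +117 mm. Walls, jambs and hood reach at most 159 mm above the table. Numbers below are in this frame.
- lane_mouth (a point): Deck-level point at x = 0, y = 0: the lane's end at the flap. Lane guides (4 mm thick, 12 mm high) with inner faces at y = +35 and -35 mm run from x = -150 to -10 mm. Left of the lane (y 39 to 100 mm) the deck is free up to the flap. The doorway in the flap's line spans y -44 to +101 mm and has no lintel: a finger can pass through it from above.
- bin_in (a point): Centre of the bin's floor, 100 mm below the deck. The bin begins where the deck ends (x = 8 mm) and has inner x 8 to 196 mm, y -88 to +113 mm; it is open above as far as x = 120 mm, then covered by a hood.
- flap (a joint): Opening angle of the flap, rad: 0 shut, grows as it swings inward (+x, into the bin) about an upright hinge at the doorway's left side, stop at 1.35. A spring shuts it as soon as it is released; it takes about 4 to 6 N to push it open at a point 40 mm from the hinge, less farther out.
- flap_end (a point): Middle of the flap's free end edge (moves with the flap). The flap is an upright steel plate 4 mm thick and 131 mm long that shuts the doorway. When shut it runs from the hinge towards the hopper's -y, from y = +92 to -39 mm, and from 114 to 154 mm above the table.
- flap_hinge (a point): Point on the flap's hinge axis half-way up the plate: x = 0, y = +95, z = 133 mm in the hopper's frame.
- carton: The carton to post, 45 mm along its x (the lane's direction), 60 mm along its y, 35 mm high, about 90 g, lying on the deck in the lane, 60 to 95 mm in front of the flap (to its centre), nearly square to the lane. Origin: centre of its underside.
- pill_jar: Bystander: short round jar, 32 mm across and 42 mm tall, standing on the right part of the hopper's deck, outside the lane. Origin: centre of its underside.
- tall_carton: Bystander: upright carton 50 x 70 x 110 mm on the table right of the hopper. Origin: centre of its underside.
- flat_carton: Bystander: flat carton 70 x 110 x 30 mm on the table right of the hopper. Origin: centre of its underside.
- small_carton: Bystander: carton of the same make and size as the one to be posted, on the table left of the hopper. Origin: centre of its underside.
- wash_bottle: Bystander: bottle 52 mm across and 120 mm tall on the table left of the hopper. Origin: centre of its underside.
- pen_cup: Bystander: open cup 70 mm across and 90 mm tall on the table right of the hopper. Origin: centre of its underside.
- tape_roll: Bystander: roll of packing tape lying flat, 90 mm across and 30 mm high, on the table left of the hopper. Origin: centre of its underside.
Mind the look-alikes: they are no part of the job. What is shaped like the carton but orange or purple is not meant.

How it is judged:
By the outcome, as a careful person would: the job done as asked, in the order asked, and still so for the second after the job is handed in, with the robot touching nothing.
It also fails if it takes over 38 s, if anything falls off the work surface, if the arm or the gripper's body presses on something with over 40 N, if the wrist force passes 120 N, or if a joint passes its speed limit or range.

## Working session

There is one attempt and no reset: what is moved stays moved. The work goes in short steps, Python scripts to look and compute and a tool call to move; the robot and the scene stay as the last step left them, time stands still between calls to the robot, and variables do not carry over. Pictures are saved under pics/ and viewed, and the job is handed in when it is done.

Besides the shell and the picture viewer there is one more tool, called in YAML: its name, and indented under it one key for each argument. move_arm: Moves the arm, as the interface text tells. Its arguments: {"type":"object","properties":{"steps":{"type":"array","items":{"type":"number"}}},"required":["steps"]}

```bash
mkdir -p pics; ls
cat > h.py <<'E'
import numpy as np, cv2, pickle
from bench import bot, vision, ticket
def snap(n,f):
    s=vision.snapshot(n); cv2.imwrite('pics/'+f+'.png',cv2.cvtColor(np.asarray(s['pixels']),cv2.COLOR_RGB2BGR)); pickle.dump(s,open('pics/'+f+'.pkl','wb')); return s
def load(f): return pickle.load(open('pics/'+f+'.pkl','rb'))
def ray(s,u,v,z):
    R=np.array(s['R']);t=np.array(s['t']);K=np.array(s['mtx'])
    d=R.T@np.linalg.inv(K)@[u,v,1];c=-R.T@t
    return c+d*(z-c[2])/d[2]
def proj(s,X):
    p=np.array(s['mtx'])@(np.array(s['R'])@np.array(X)+np.array(s['t']));return p[:2]/p[2]
E
python3 - <<'E'
from h import *
for n in ['scene','side','wrist']: s=snap(n,n+'0'); print(n,-np.array(s['R']).T@np.array(s['t']))
o=bot.observe();print({k:np.round(v,3) for k,v in o.items()})
E
```

```text
pics
scene [0.95423874 0.43267663 0.68770791]
side [0.21279915 0.59623432 0.85085922]
wrist [ 0.16042369 -0.65911468  0.37276863]
{'clock': np.float64(0.15), 'joint_positions': array([-0.949,  0.359,  0.011, -0.   , -1.224, -0.288]), 'qd': array([ 0.002, -0.003,  0.002,  0.002,  0.001,  0.001]), 'tau': array([-1.0000e-03, -5.8388e+01,  2.9365e+01,  6.9410e+00, -4.0000e-03,
       -0.0000e+00]), 'ee_pos': array([ 0.221, -0.637,  0.231]), 'tool_rot': array([[-0.001, -0.328,  0.945],
       [ 0.001,  0.945,  0.328],
       [-1.   ,  0.001, -0.   ]]), 'ft_force': array([-0.191,  0.125, -0.149]), 'ft_torque': array([ 0.038,  0.025, -0.038]), 'width': np.float64(0.086)}
```

View pics/scene0.png

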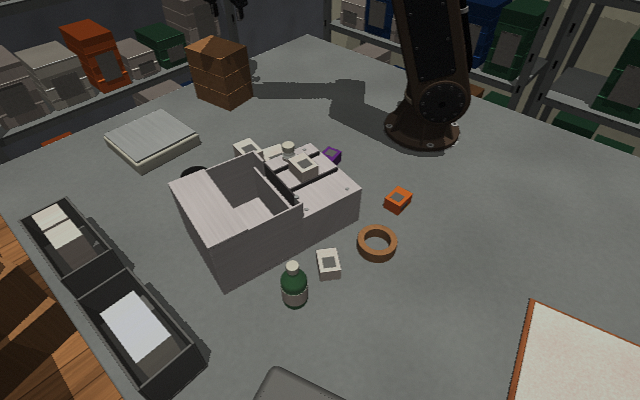

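View pics/side0.png

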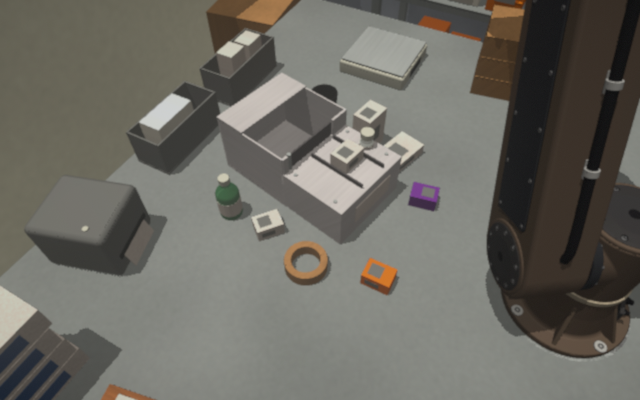

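View pics/wrist0.png

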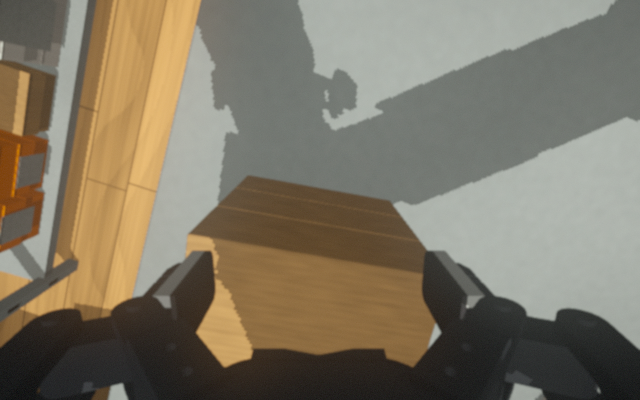

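Candidates: white-grey carton on the deck, scene (303,165) / side (347,155). Look-alikes are the white carton on the table, scene (328,263), the orange one (398,199), the purple one (331,155), and the tall carton's top at side (370,113). I choose the one on the deck between the lane guides and check it in a close crop.

Run:
```python
from h import *
a=cv2.imread('pics/scene0.png')[135:300,160:370]; cv2.imwrite('pics/c1.png',cv2.resize(a,None,fx=3.6,fy=3.6,interpolation=cv2.INTER_CUBIC))
a=cv2.imread('pics/side0.png')[70:240,210:430]; cv2.imwrite('pics/c2.png',cv2.resize(a,None,fx=3.5,fy=3.5,interpolation=cv2.INTER_CUBIC))
```

```text
(no output)
```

View pics/c1.png

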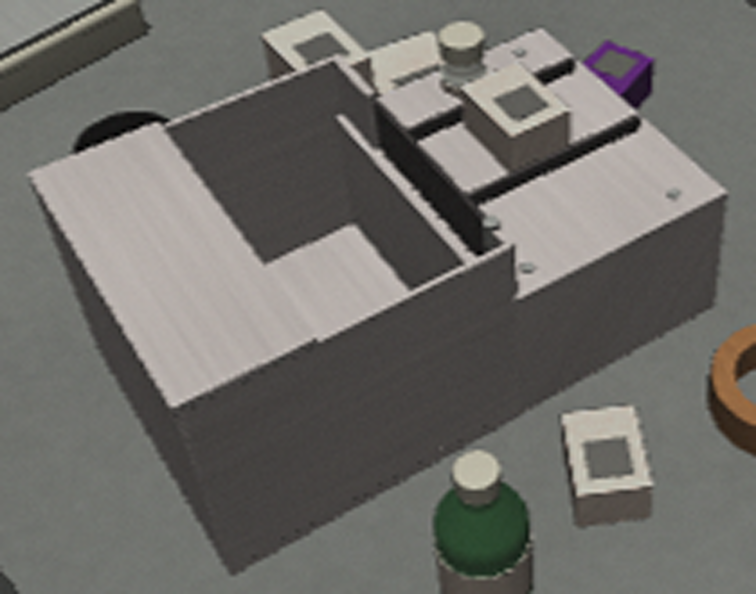

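View pics/c2.png

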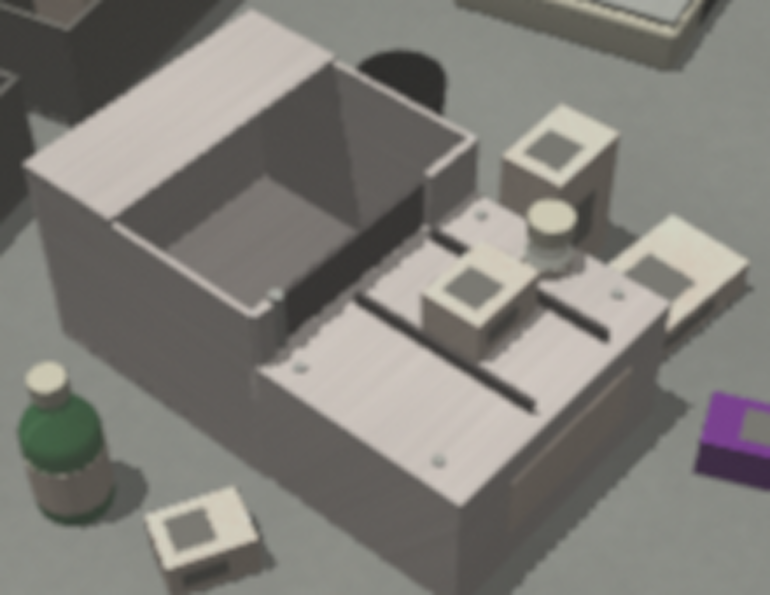

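The crop shows the carton with its white top and grey label on the deck between the two dark guides: scene crop (515,115), side crop (478,295). The jar is on its right and the dark flap is shut. Next I measure.

Run:
```python
from h import *
S=load('scene0');D=load('side0')
c1=lambda u,v:(u/3.6+160-.36,v/3.6+135-.36)
c2=lambda u,v:(u/3.5+210-.36,v/3.5+70-.36)
def p(n,s,uv,z): X=ray(s,*uv,z);print(n,np.round(X,4));return X
a=p('FL side',D,c2(461,503),.11);p('FL scene',S,c1(727,190),.11)
b=p('FR side',D,c2(667,299),.11)
d=p('Ljamb side',D,c2(258,372),.11);p('Ljamb scene',S,c1(514,298),.11)
h=p('hinge side',D,c2(276,294),.157);h2=p('hinge scene',S,c1(490,221),.157)
print('yaw from left edge',np.arctan2(*(d-a)[1::-1]),' from front',np.arctan2(*(a-b)[1::-1])-np.pi/2)
# guides inner ends: left guide side crop (535,407) front end top z .122
p('Lguide front side',D,c2(535,407),.122);p('Lguide back side',D,c2(360,296),.122)
p('Lg front scene',S,c1(638,122),.122);p('Lg back scene',S,c1(473,194),.122)
p('Rg front side',D,c2(606,337),.122)
# carton top corners z=.145
for n,uv in dict(a=(421,290),b=(488,242),c=(543,270),d=(480,323)).items(): p('carton side '+n,D,c2(*uv),.145)
for n,uv in dict(a=(462,88),b=(520,66),c=(570,110),d=(511,136)).items(): p('carton scene '+n,S,c1(*uv),.145)
p('jar',D,c2(551,216),.152);p('jar sc',S,c1(461,36),.152)
```

```text
FL side [0.4414 0.0929 0.11  ]
FL scene [0.4424 0.0946 0.11  ]
FR side [ 0.3993 -0.1092  0.11  ]
Ljamb side [0.5936 0.0624 0.11  ]
Ljamb scene [0.5973 0.0592 0.11  ]
hinge side [0.5917 0.039  0.157 ]
hinge scene [0.5939 0.0393 0.157 ]
yaw from left edge -0.19740140636911185  from front -0.20569686303132806
Lguide front side [0.431  0.0187 0.122 ]
Lguide back side [ 0.564  -0.0119  0.122 ]
Lg front scene [0.4414 0.0199 0.122 ]
Lg back scene [ 0.5605 -0.0109  0.122 ]
Rg front side [ 0.4166 -0.0512  0.122 ]
carton side a [ 0.5231 -0.0142  0.145 ]
carton side b [ 0.5056 -0.0697  0.145 ]
carton side c [ 0.4656 -0.0635  0.145 ]
carton side d [ 0.4799 -0.0065  0.145 ]
carton scene a [ 0.5127 -0.0676  0.145 ]
carton scene b [ 0.4716 -0.0559  0.145 ]
carton scene c [ 0.4822 -0.0022  0.145 ]
carton scene d [ 0.5247 -0.0123  0.145 ]
jar [ 0.4784 -0.1017  0.152 ]
jar sc [ 0.4813 -0.1002  0.152 ]
```

move_arm:
  steps: [0.019,0.042,0,0,0,6,1,0.038,0.084,0,0,0,12,1,0.057,0.126,0,0,0,18,1,0.076,0.168,0,0,0,24,1,0.095,0.21,0,0,0,30,1]

```text
clock: 0.65
ee_pos: [0.3163, -0.4257, 0.2304]
tool_rot: [[-0.001, -0.759, 0.651], [0.001, 0.651, 0.759], [-1.0, 0.002, -0.0]]
ft_force: [1.5, -1.1, 0.1]
width: 0.0856
```

move_arm:
  steps: [0.019,0.042,0,0,0,6,1,0.038,0.084,0,0,0,12,1,0.057,0.126,0,0,0,18,1,0.076,0.168,0,0,0,24,1,0.095,0.21,0,0,0,30,1]

```text
clock: 1.15
ee_pos: [0.4115, -0.2139, 0.2305]
tool_rot: [[-0.001, -0.984, 0.181], [0.0, 0.181, 0.984], [-1.0, 0.001, 0.0]]
ft_force: [0.9, -0.1, 0.9]
width: 0.0854
```

move_arm:
  steps: [0.018,0.041,0,0,0,5,1,0.036,0.082,0,0,0,10,1,0.054,0.123,0,0,0,15,1,0.072,0.164,0,0,0,20,1,0.09,0.205,0,0,0,22.7,1]

```text
clock: 1.65
ee_pos: [0.5018, -0.007, 0.2307]
tool_rot: [[-0.001, -0.976, -0.217], [-0.0, -0.217, 0.976], [-1.0, 0.001, 0.0]]
ft_force: [0.4, -0.7, -0.6]
width: 0.0853
```

Run:
```python
from h import *
for n in ['scene','side','wrist']: snap(n,n+'1')
o=bot.observe();print(o['ee_pos'],np.round(o['tool_rot'],3))
S=load('scene1');D=load('side1')
O=np.array([.5745,-.053,0]);c,s=np.cos(-.205),np.sin(-.205)
H=lambda x,y,z:O+[c*x-s*y,s*x+c*y,z]
for nm,q in (('scene1',S),('side1',D)):
    im=cv2.imread(f'pics/{nm}.png')
    u,v=proj(q,o['ee_pos']).astype(int); x0,y0=max(0,u-100),max(0,v-75)
    a=cv2.resize(im[y0:y0+150,x0:x0+200],None,fx=4,fy=4,interpolation=cv2.INTER_CUBIC)
    print(nm,x0,y0)
    for P in ([-.08,.028,.231],[-.126,.008,.231],[-.035,.049,.231],[-.126,.008,.244],[-.035,.049,.244],[0,.095,.154],[0,-.039,.154],[-.0805,0,.145]):
        w=(proj(q,H(*P))-[x0,y0]+.5)*4; cv2.circle(a,tuple(int(k) for k in w),3,(0,0,255) if P[2]!=.244 else (0,255,0),-1)
    cv2.imwrite(f'pics/{nm}c.png',a)
```

```text
[ 0.50210593 -0.00672403  0.23002785] [[-0.002 -0.976 -0.216]
 [-0.    -0.216  0.976]
 [-1.     0.002  0.   ]]
scene1 209 62
side1 238 52
```

View pics/scene1c.png

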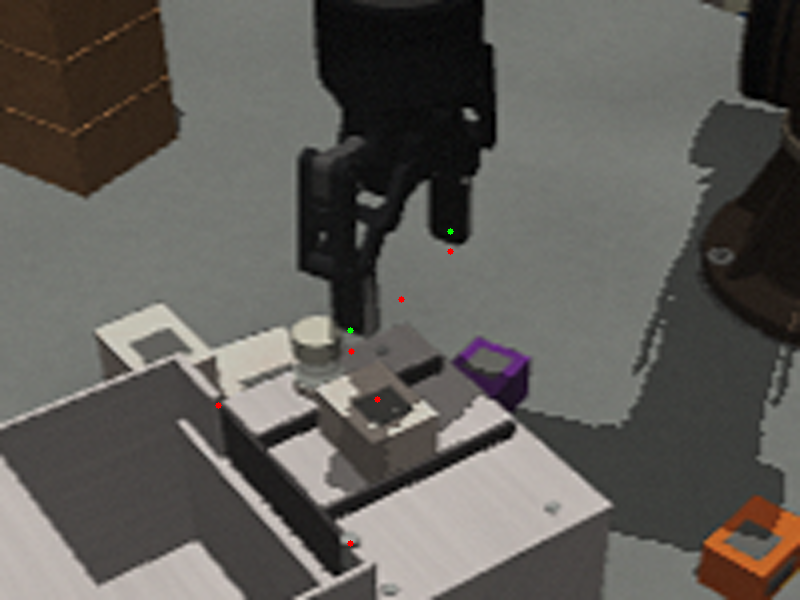

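View pics/side1c.png

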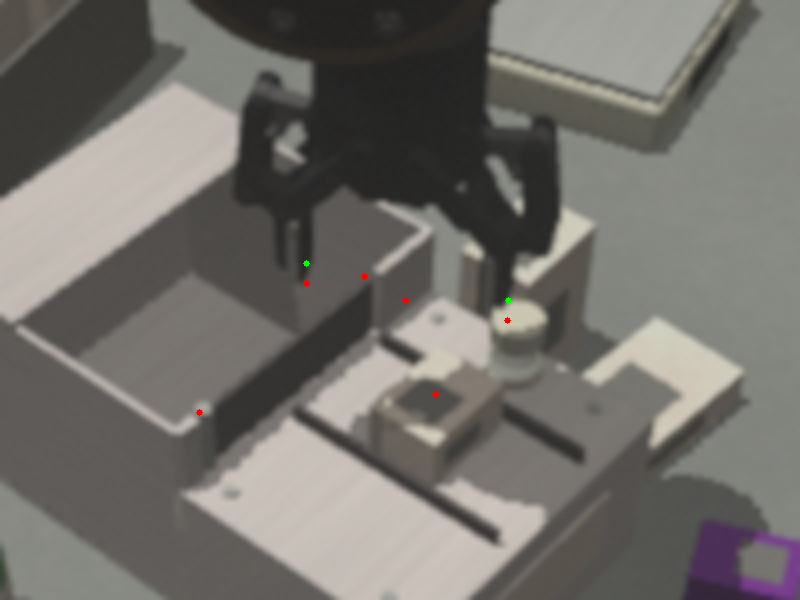

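View pics/wrist1.png

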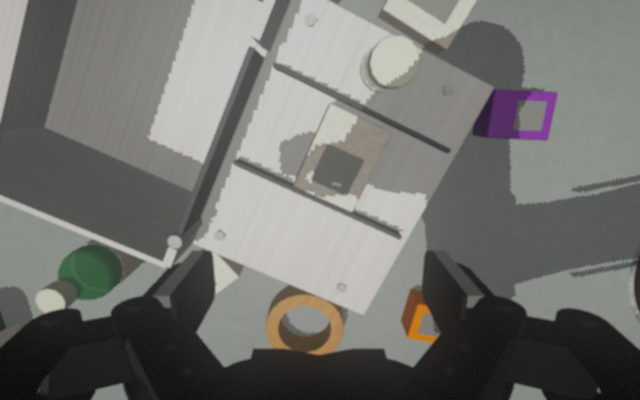

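Tips are about 12 mm above the TCP (green dots) and both fingers line up: front finger left of the lane short of the flap, rear finger behind the carton. The hinge, flap-end and carton dots match the picture. I descend to a tip height of about 127 mm.

move_arm:
  steps: [0,0,-0.035,0,0,0,1,0,0,-0.07,0,0,0,1,0,0,-0.1,0,0,0,1,0,0,-0.115,0,0,0,1,0,0,-0.115,0,0,0,1]

```text
clock: 2.3
ee_pos: [0.5, -0.008, 0.1128]
tool_rot: [[-0.007, -0.977, -0.215], [-0.002, -0.215, 0.977], [-1.0, 0.007, -0.0]]
ft_force: [0.3, -0.9, 0.3]
width: 0.0856
```

Run:
```python
from h import *
for n in ['scene','side']: snap(n,n+'2')
o=bot.observe();print(o['ee_pos'],o['ft_force'])
a=cv2.imread('pics/scene2.png')[120:240,200:380];b=cv2.imread('pics/side2.png')[90:240,240:440]
cv2.imwrite('pics/v2.png',np.vstack([cv2.resize(a,(450,300),interpolation=2),cv2.resize(b,(450,300),interpolation=2)]))
```

```text
[ 0.50210779 -0.00736361  0.11545304] [ 0.9998344   0.66337945 -0.06313873]
```

View pics/v2.png

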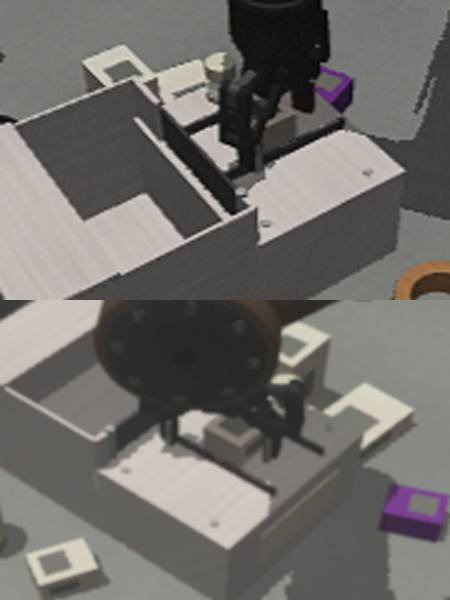

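Rear finger is inside the lane behind the carton, and the front finger is beyond the carton, short of the flap. I advance along the lane.

move_arm:
  steps: [0.008,-0.0016,0,0,0,0,1,0.016,-0.0033,0,0,0,0,1,0.0235,-0.005,0,0,0,0,1,0.031,-0.0065,0,0,0,0,1,0.039,-0.008,0,0,0,0,1]

```text
clock: 2.9
ee_pos: [0.5404, -0.0153, 0.1155]
tool_rot: [[-0.004, -0.977, -0.215], [-0.0, -0.215, 0.977], [-1.0, 0.004, 0.001]]
ft_force: [-9.0, 5.0, 4.9]
width: 0.0857
```

Run:
```python
from h import *
for n in ['scene','side']: snap(n,n+'3')
o=bot.observe();print(o['ee_pos'],o['ft_force'])
a=cv2.imread('pics/scene3.png')[120:240,200:380];b=cv2.imread('pics/side3.png')[90:240,240:440]
cv2.imwrite('pics/v3.png',np.vstack([cv2.resize(a,(450,300),interpolation=2),cv2.resize(b,(450,300),interpolation=2)]))
```

```text
[ 0.54132462 -0.01547452  0.11531642] [-4.83955284  1.08060159  1.93622936]
```

View pics/v3.png

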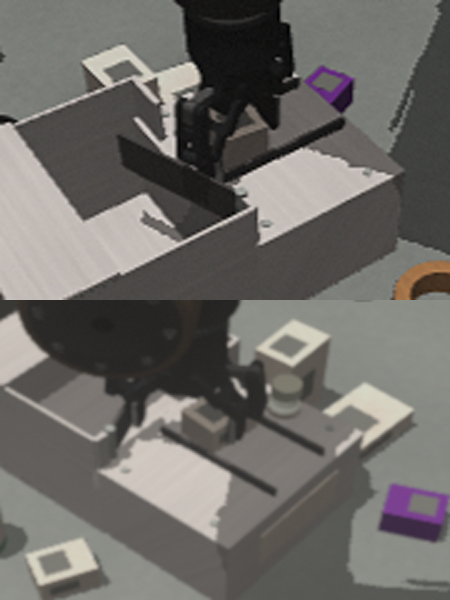

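The flap is about 30° open on the front finger, and the carton is about 30 mm short of the doorway, pushed by the rear finger. I continue.

move_arm:
  steps: [0.0088,-0.0018,0,0,0,0,1,0.0176,-0.0037,0,0,0,0,1,0.0264,-0.0055,0,0,0,0,1,0.0352,-0.0073,0,0,0,0,1,0.044,-0.0092,0,0,0,0,1]

```text
clock: 3.5
ee_pos: [0.5832, -0.0254, 0.1143]
tool_rot: [[-0.008, -0.977, -0.215], [-0.001, -0.215, 0.977], [-1.0, 0.009, 0.0]]
ft_force: [-5.9, -0.4, 0.9]
width: 0.0853
```

Run:
```python
from h import *
for n in ['scene','side']: snap(n,n+'4')
o=bot.observe();print(o['ee_pos'],o['ft_force'])
a=cv2.imread('pics/scene4.png')[120:240,200:380];b=cv2.imread('pics/side4.png')[90:240,240:440]
cv2.imwrite('pics/v4.png',np.vstack([cv2.resize(a,(450,300),interpolation=2),cv2.resize(b,(450,300),interpolation=2)]))
```

```text
[ 0.58467007 -0.02550395  0.11442223] [-3.00381425 -3.11998113 -2.23572364]
```

View pics/v4.png

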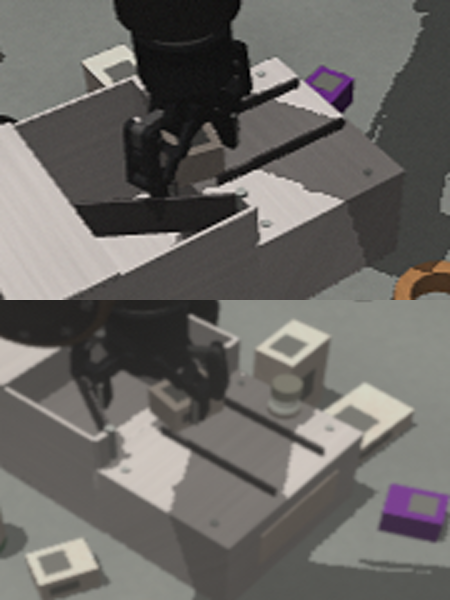

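Flap about 60° open, carton now in the doorway and clear of it. I push the last 45 mm.

move_arm:
  steps: [0.0088,-0.0018,0,0,0,0,1,0.0176,-0.0037,0,0,0,0,1,0.0264,-0.0055,0,0,0,0,1,0.0352,-0.0073,0,0,0,0,1,0.044,-0.0092,0,0,0,0,1]

```text
clock: 4.1
ee_pos: [0.6291, -0.035, 0.1145]
tool_rot: [[-0.006, -0.977, -0.214], [-0.002, -0.214, 0.977], [-1.0, 0.007, -0.0]]
ft_force: [-2.6, -1.5, -0.4]
width: 0.0857
```

Run:
```python
from h import *
for n in ['scene','side','wrist']: snap(n,n+'5')
o=bot.observe();print(o['ee_pos'],o['ft_force'])
a=cv2.imread('pics/scene5.png')[120:240,180:360];b=cv2.imread('pics/side5.png')[90:240,210:410]
cv2.imwrite('pics/v5.png',np.vstack([cv2.resize(a,(450,300),interpolation=2),cv2.resize(b,(450,300),interpolation=2)]))
```

```text
[ 0.62996839 -0.03504794  0.11456509] [ 0.45166276 -2.93367202 -1.36679044]
```

View pics/v5.png

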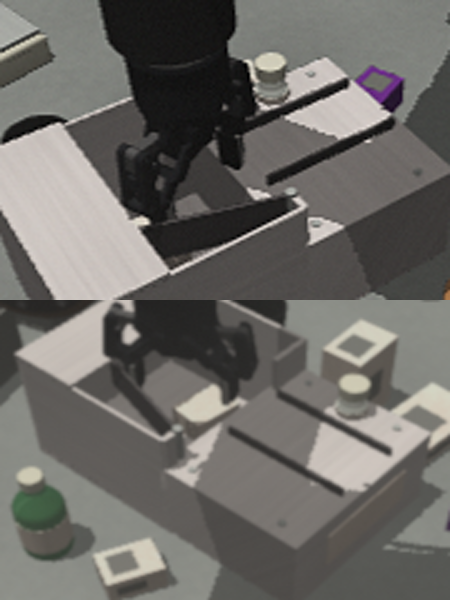

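View pics/wrist5.png

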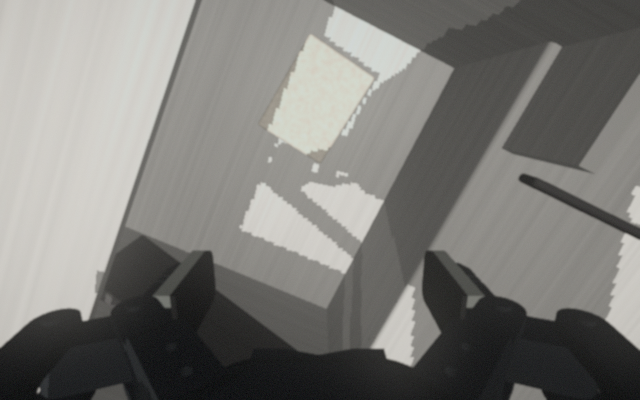

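The wrist view shows the carton lying on the bin floor at (318,98), with the flap held wide. I retreat along the same line so the flap follows the finger shut.

move_arm:
  steps: [-0.015,0.003,0,0,0,0,1,-0.03,0.006,0,0,0,0,1,-0.045,0.0093,0,0,0,0,1,-0.06,0.0124,0,0,0,0,1,-0.073,0.015,0,0,0,0,1]

```text
clock: 4.75
ee_pos: [0.5564, -0.0201, 0.115]
tool_rot: [[-0.004, -0.977, -0.214], [-0.002, -0.214, 0.977], [-1.0, 0.004, -0.001]]
ft_force: [-1.0, -3.5, 0.9]
width: 0.0858
```

move_arm:
  steps: [-0.012,0.0025,0,0,0,0,1,-0.024,0.005,0,0,0,0,1,-0.036,0.0075,0,0,0,0,1,-0.048,0.01,0,0,0,0,1,-0.055,0.011,0,0,0,0,1]

```text
clock: 5.25
ee_pos: [0.5007, -0.0086, 0.1152]
tool_rot: [[-0.003, -0.977, -0.214], [-0.001, -0.214, 0.977], [-1.0, 0.003, -0.001]]
ft_force: [-0.4, -0.2, 0.5]
width: 0.0853
```

move_arm:
  steps: [0,0,0.03,0,0,0,1,0,0,0.07,0,0,0,1,0,0,0.11,0,0,0,1,0,0,0.14,0,0,0,1,0,0,0.14,0,0,0,1]

```text
clock: 5.75
ee_pos: [0.503, -0.008, 0.26]
tool_rot: [[0.006, -0.977, -0.215], [0.0, -0.215, 0.977], [-1.0, -0.006, -0.001]]
ft_force: [-0.6, 0.5, 0.2]
width: 0.0858
```

Run:
```python
from h import *
for n in ['scene','side','wrist']: snap(n,n+'6')
o=bot.observe();print(o['clock'],o['ee_pos'],o['ft_force'])
a=cv2.imread('pics/scene6.png')[120:300,160:430];b=cv2.imread('pics/side6.png')[70:300,210:450]
cv2.imwrite('pics/v6.png',np.hstack([cv2.resize(a,(400,300),interpolation=2),cv2.resize(b,(380,300),interpolation=2)]))
```

```text
5.9 [ 0.50027614 -0.00838047  0.25471912] [-0.18911585 -0.17107459  0.07989682]
```

View pics/v6.png

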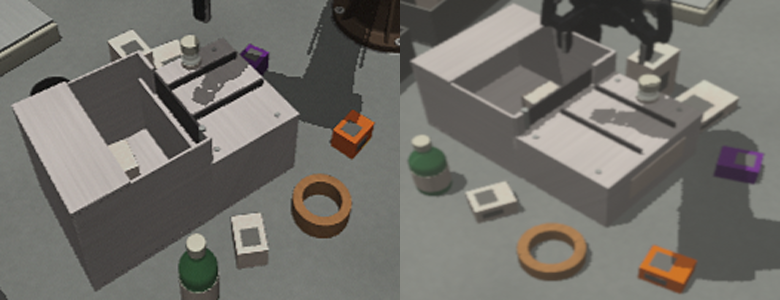

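View pics/wrist6.png

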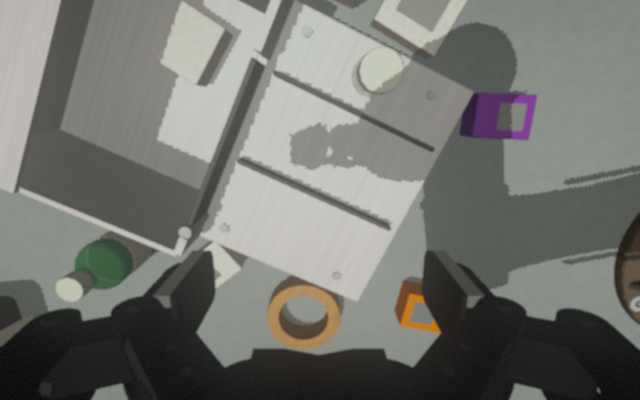

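The carton is in the bin at wrist (198,45), the flap is shut at (235,145), and the neighbours are in place. I let it settle, compare the flap with the first picture, and then hand in.

move_arm:
  steps: [0,0,0,0,0,0,1,0,0,0,0,0,0,1,0,0,0,0,0,0,1,0,0,0,0,0,0,1,0,0,0,0,0,0,1]

```text
clock: 6.4
ee_pos: [0.5003, -0.0084, 0.2545]
tool_rot: [[-0.003, -0.977, -0.214], [-0.001, -0.214, 0.977], [-1.0, 0.004, -0.0]]
ft_force: [-0.5, 1.1, -0.3]
width: 0.0855
```

Run:
```python
from h import *
snap('scene','scene7')
a=cv2.imread('pics/scene0.png',0);b=cv2.imread('pics/scene7.png',0)
f=lambda i:(i[155:206,262:298]<45)
A,B=f(a),f(b);print('flap dark px',A.sum(),B.sum(),'common',(A&B).sum())
for n,(x,y) in dict(small=(328,263),bottle=(293,285),tape=(377,243),orange=(398,199),jar=(288,148)).items():
    print(n,np.abs(a[y-15:y+15,x-15:x+15].astype(int)-b[y-15:y+15,x-15:x+15]).mean().round(1))
ticket.hand_in()
```

```text
flap dark px 394 421 common 390
small 4.6
bottle 2.8
tape 3.3
orange 14.6
jar 22.5
the job is handed in; nothing more can be done
```

The carton is in the bin and the flap is shut; the job was handed in at about 6.5 s of robot time. I kept the gripper open and slanted across the lane. One finger swung the flap open while the other pushed the carton along the lane and through the doorway until it dropped. I then backed out along the same line, so the flap closed against the retreating finger, and lifted clear. The carton was already moving while the flap was still opening, because the fingers do not reach far enough apart to open it fully first. The pictures show the flap about 30° open with the carton still short of the doorway, about 60° with it in the doorway, and wide open at the drop.

**Last checks:**
- **Carton:** the wrist view shows it lying on the bin floor.
- **Flap:** its dark outline matches the first picture (390 of 394 pixels in common), so it looks shut.
- **Force:** the wrist force readings stayed around 10 N or less.
- **Bystanders:** the small carton, bottle and tape roll are unchanged by pixel comparison. The jar and the orange carton patches differed more (22.5 and 14.6 grey levels, against 3–5 for the others). By eye both are in their places, so I put that down to the arm's moved shadow and the posted carton no longer standing beside the jar, but I did not measure it further. The tall carton, flat carton and pen cup were only checked by eye.

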